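# Pin the swivel plate of the pedal fixture at its station

## Robot

A 7-joint arm with a two-finger parallel gripper is mounted at the origin on a cart in front of the work surface, level with it; the furniture and walls round the work are solid. World frame = base frame: x ahead of the robot, y to its left, z up, the work surface at z = 0. Lengths are in mm, angles in rad, forces in N, time in s.
With the tool pointing down it reaches from about 400 to 850 mm from the base axis. Payload 4.5 kg.
Tool frame: the origin (TCP) lies midway between the tips of the shut fingers; the grasp point (between the pads) lies 19 mm behind it; x points along the fingers, y is the direction in which the jaws open and shut, and the axes are right-handed (so a half turn about x gives the same grasp; the last joint's range is limited). The gripper opens to 85 mm and grips with 20 to 120 N. Pads are 22 mm wide; open, the fingers measure 114 mm over their backs; the gripper's body (76 mm by 85 mm) begins 54 mm behind the grasp point. The pads swing forward as they close: fully open they stand 13 mm farther back than shut.
Start: joints at [-1.301, 0.689, -0.195, 1.565, 0.157, 0.902, -0.215], TCP at [145.992, 607.737, 196.317] pointing down, gripper open.
Joint ranges: [-3.01, 3.01], [-0.46, 2.08], [-1.47, 1.51], [0.13, 2.56], [-1, 4.14], [0.04, 2.09], [-2.66, 2.66]. Speed limits (rad/s): [2.57, 2.57, 3.14, 3.14, 3.14, 3.14, 3.14].

## Interface

Orientations are given as a unit quaternion [x, y, z, w].
In Python, from station import sensors, optics, bot gives the robot as it stands. The module is installed in compiled form; this text tells all that it offers.
- The arm moves only by the shell command python3 -m inch 'ROWS' [FORCE]. ROWS is JSON, a list of rows, each a list of 3 entries, a list of its own where there are three numbers: the shift along the tool's x, y, z in cm, then the turn, a rotation vector about the tool's x, y, z in degrees, then the gripper's target within -1 to 1 (fully open at 1, half-way at 0, shut at -1). A call has 1 to 10 rows; each row shifts and turns the commanded pose from where the row before left it, along the tool's axes as they then stand; what a row does not reach is not made up. A row lasts 1/12 s, in which the tool goes at most 41.7 mm and 7.16 degrees, less where a joint would pass 70% of its speed; a pose out of reach is approached as far as the arm can. A call is refused whole if a number of a shift passes 4.17 or a number of a turn 7.16, either way. A call with a gripper value outside its range is refused whole. The fingers move at their own pace and stop on an object; FORCE is the grip in N (left out, the last holds). Time passes only in rows, so rows that do not move let the fingers close. It gives the time, the measured TCP pose, the force and the opening at its end, in the units of the state.
- sensors.get_obs(): the state, without advancing time (a new reading comes with each control period).
- optics.grab_frame(name): name is "scene" or "side" or "wrist"; returns (picture, depth): 480x640x3 uint8, red, green, blue; 480x640 float32, mm along the optical axis (not along the pixel's ray), 0 where there is no reading.
- optics.get_calibration(name): a dict with "intrinsics" (3x3 intrinsics, pixels), "k1" (the pictures are not rectified: a ray, as slopes to the right and down, at radius r is drawn at 1 + k1 r^2 times it, then the intrinsics apply), "eye" and "orientation" of the camera in the world. Camera axes: x right, y down, z forward; pixel columns grow to the right and rows downward; lengths in mm; the calibration is good to about 2 mm. A picture is of the moment at which its call begins: read the wrist's pose just before it. get_calibration takes no time and is no camera call; for the wrist camera it gives the pose at the moment of the call.
- bot.close_job(): hands the job in, once; it reports no verdict.
Trained networks look in the newest picture that a camera, given by its name, has taken for a name from the list of things; names that differ only in an ending like _2 or _b are one class to them, and where a whole thing is asked for, a point or a joint stands for the part that bears it (a point fixed in the world has none). Each returns a list of dicts, best first, with "conf" (0 to 1); they miss things now and then, are a little off and sometimes report something else, mostly with a low value. They report only what shows in the picture. A call takes as long as a camera call. They do not tell look-alikes from the thing itself.
- optics.find_in(camera, thing): "centre" ([column, row] in pixels, amid what is visible of it).
- optics.landmark_of(camera, thing): "centre" ([column, row] in pixels: a listed point, or the origin of a listed thing).
The state is a dict: "time": time; "joints": joint angles; "qvel": joint speeds; "joint_torque": joint torques, N m; "position": TCP position; "eef_rot": TCP orientation; "ft_force": force on the tool from outside, world axes, zero at the start; "wrist_torque": the same for the moment, N m; "opening": opening from 0.0 (shut) to 1.0 (fully open).
Only numpy, scipy, OpenCV 4.12 (cv2) and the standard library are available. Lean on these libraries where they do the work, as an engineer would, in place of code of your own. Each camera call takes 0.05 s, during which the arm holds its last target.

## Task

Lock the swivel plate of the pedal fixture. Take the long index pin out of the aluminium pin block, put it through the steel-lined index hole in the plate, work the plate clockwise until the pin finds the hidden bush in the ring below, and press the pin home until its collar sits flat on the plate, then let go. Feel for the bush with a light hand and never force the pin. Leave the short mushroom-headed plug in the block, and do not disturb the fixture's neighbours, the small bottle and the loose spindle.

Things in the scene. Friction and masses are not known exactly. Their poses are not given: they have to be found in the camera images.
- index_pin: Index pin, steel, 110 g. Round shank 12 mm across, 34 mm long, its last 5 mm tapering to 8 mm; above it a collar 26 mm across and 4 mm thick, then a ribbed round handle 20 mm across ending 40 mm above the collar's underside. Origin: on the axis, at the collar's underside; z along the axis to the handle. It starts upright in one hole of the pin block, collar on the block.
- bush_plug: Short plug (bystander) in the other hole of the pin block: shank of the same diameter but 16 mm long, with a low mushroom head 26 mm across and 12 mm high. Origin: on the axis, under the head; z up.
- pin_block: Aluminium block fixed to the bench, 44 x 110 x 40 mm (x, y, z). Origin under its centre, z up. Two blind vertical holes, 14 mm across and 37 mm deep, lie 33 mm either side of its centre along its y.
- fixture: Round foot of the pedal fixture, fixed to the bench, 208 mm across. Origin on the bench on the pivot axis, z up. The index ring (184 mm across) lies on it from 10 to 34 mm above the bench; above the ring turns the swivel plate. The ring's smooth top has one hole, the hidden bush, 13.6 mm across and 24 mm deep, 78 mm from the pivot axis.
- pivot (a point): Pivot axis at the height of the plate's top, 47 mm above the bench; axes as the foot's. The ring is clamped anew for each job: its bush lies within 0.45 rad either way of the foot's -x direction as seen from here, and is not measured. A square lug 22 mm wide with a screw sticks out 20 mm past the plate's rim, lower than the plate, on the bush's radius.
- index_hole (a point): Centre of the mouth of the index hole in the swivel plate, 78 mm from the pivot axis. The plate is a disc 190 mm across and 12 mm thick, 1 mm clear of the ring; the hole goes through it, 13.6 mm across, lined with a steel bush. Axes are the plate's: z up, -x away from the pivot. A clamped pedal rises 46 mm over the plate, 40 mm and more from the hole on the pivot's side.
- swivel_plate (a joint): Angle of the swivel plate about the pivot, rad, counter-clockwise from above. At 0 the index hole lies in the foot's -x direction. It starts at 0.6 to 0.85, so the plate must turn clockwise (the angle falls) to bring its hole over the bush. Light friction of about 0.12 N m (1.5 N at the index hole); it stays where it is left.
- threadlock: Small bottle (bystander) standing on the bench behind and to the right of the fixture, 27 mm across and 92 mm high. Origin: under its middle, z up.
- spindle_a: Loose pedal spindle (bystander), 84 mm long and 18 mm thick, lying on the bench in front of the fixture and left of the drawer cabinet. Origin: under its middle.
Mind the look-alikes: they are no part of the job. What is shaped like the index_pin but yellow is not meant.

How it is judged:
By the outcome, as a careful person would: the job done as asked, in the order asked, and still so for the second after the job is handed in, with the robot touching nothing.
It also fails if it takes over 72 s, if anything falls off the work surface, if the arm or the gripper's body presses on something with over 40 N, if the wrist force passes 120 N, or if a joint passes its speed limit or range.

## Working session

There is one attempt and no reset: what is moved stays moved. The work goes in short steps, Python scripts to look and compute and a shell command to move; the robot and the scene stay as the last step left them, time stands still between calls to the robot, and variables do not carry over. Pictures are saved under pics/ and viewed, and the job is handed in when it is done.

```bash
mkdir -p pics; cat > h.py <<'E'
import numpy as np, cv2
from station import sensors, optics, bot
from scipy.spatial.transform import Rotation as R
def snap(n,f):
    im,d=optics.grab_frame(n); cv2.imwrite('pics/'+f,im[:,:,::-1]); return im,d
def calib(n):
    c=optics.get_calibration(n); return np.array(c['intrinsics']),float(c['k1']),np.array(c['eye']),c['orientation']
def rot(o):
    o=np.array(o); return o if o.shape==(3,3) else R.from_quat(o).as_matrix()
def ray(c,px):
    K,k1,e,o=c
    p=cv2.undistortPoints(np.array([[px]],float),K,np.array([k1,0,0,0,0.]))[0,0]
    return rot(o)@np.array([p[0],p[1],1.])
def at_z(c,px,z):
    r=ray(c,px); return c[2]+r*(z-c[2][2])/r[2]
def at_d(c,px,d): return c[2]+ray(c,px)*d
def proj(c,P):
    K,k1,e,o=c; q=rot(o).T@(np.array(P,float)-e); s=q[:2]/q[2]; s=s*(1+k1*(s@s)); return K[:2,:2]@s+K[:2,2]
E
python3 - <<'E'
from h import *
s=sensors.get_obs()
for k,v in s.items(): print(k,np.round(v,3))
for n in ['scene','side','wrist']:
    c=calib(n); im,d=snap(n,n+'0.png'); print(n,c)
    for t in ['index_pin','bush_plug','pin_block','fixture','pivot','index_hole','threadlock','spindle_a']:
        for q in optics.landmark_of(n,t)[:3]:
            u,v=q['centre']; print(t,round(q['conf'],2),np.round([u,v]),end=' ')
            if 0<=v<480 and 0<=u<640: print(np.round(at_d(c,[u,v],d[int(v),int(u)])),end='')
            print()
print(sensors.get_obs()['time'])
E
```

```text
time 0.0
joints [-1.301  0.69  -0.195  1.566  0.157  0.902 -0.215]
qvel [ 0.001 -0.001 -0.    -0.001 -0.002  0.002 -0.   ]
joint_torque [-0.0000e+00 -5.3962e+01 -1.2670e+00 -1.5854e+01  9.0000e-03  1.0000e-02
 -0.0000e+00]
position [145.888 606.982 195.451]
eef_rot [ 0.082  0.702 -0.084  0.702]
ft_force [-0.512 -0.402 -0.212]
wrist_torque [ 0.001 -0.033  0.022]
opening 1.001
scene (array([[475.76236237,   0.        , 328.9182281 ],
       [  0.        , 475.76236237, 236.52232796],
       [  0.        ,   0.        ,   1.        ]]), 0.011362139039143007, array([153.560006  , 281.83891058, 728.56048066]), array([-0.32235601,  0.8741165 , -0.33829593,  0.13252475]))
index_pin 0.71 [372. 206.] [ 556. -306.   50.]
index_pin 0.61 [458. 237.] [ 326. -201.  205.]
bush_plug 0.55 [401. 195.] [ 530. -372.   51.]
bush_plug 0.25 [297. 194.] [ 726. -260.   17.]
pin_block 0.67 [387. 216.] [ 530. -325.   23.]
fixture 0.85 [283. 257.] [595. -87.  56.]
fixture 0.34 [282. 239.] [ 631. -118.   54.]
pivot 0.82 [279. 236.] [ 633. -116.   63.]
index_hole 0.71 [320. 247.] [ 567. -157.   44.]
threadlock 0.
[... 298 characters left out ...]
  697.5668816 ]), array([ 0.86751491, -0.26896188,  0.11187318, -0.40318951]))
index_pin 0.87 [275. 345.] [ 387. -368.   52.]
bush_plug 0.68 [351. 315.] [ 531. -391.   54.]
pin_block 0.97 [347. 311.] [ 530. -379.   54.]
fixture 0.86 [315. 240.] [ 599. -177.   47.]
pivot 0.89 [313. 220.] [ 625. -134.   63.]
index_hole 0.64 [290. 239.] [ 556. -148.   51.]
threadlock 0.69 [389. 255.] [ 727. -273.    7.]
wrist (array([[421.40127679,   0.        , 317.30191348],
       [  0.        , 421.40127679, 237.97563904],
       [  0.        ,   0.        ,   1.        ]]), -0.08384346806430001, array([ 81.23361038, 622.57663809, 373.5013404 ]), array([0.77816291, 0.6135295 , 0.08355996, 0.10517493]))
1.35
```

View pics/scene0.png

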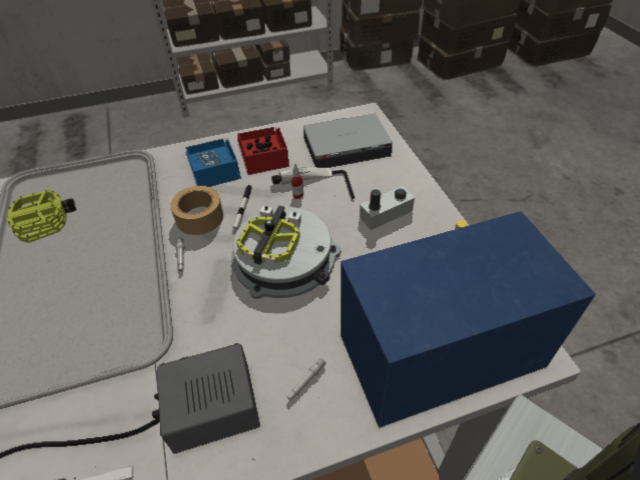

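View pics/side0.png

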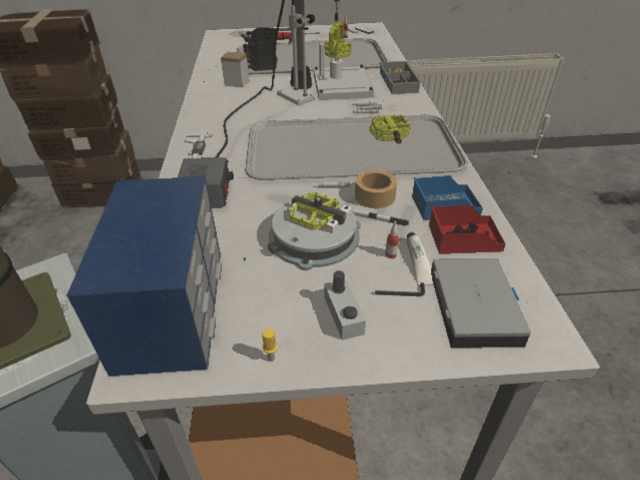

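The scene view shows the fixture at about (283,245) and the block at (387,206), with the dark index pin at (375,198) and the plug at (400,194). The side view shows the yellow look-alike pin at (269,342). I'll zoom in next.

```bash
python3 - <<'E'
import cv2
a=cv2.imread('pics/scene0.png')[170:310,215:435]; b=cv2.imread('pics/side0.png')[180:350,225:445]
cv2.imwrite('pics/zs.png',cv2.resize(a,None,fx=3.6,fy=3.6,interpolation=2)); cv2.imwrite('pics/zd.png',cv2.resize(b,None,fx=3.5,fy=3.5,interpolation=2))
E
```

```text
(no output)
```

View pics/zs.png

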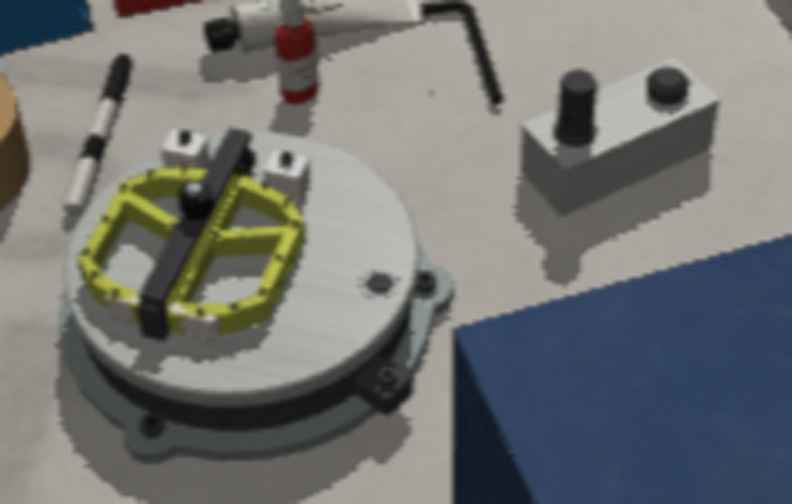

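View pics/zd.png

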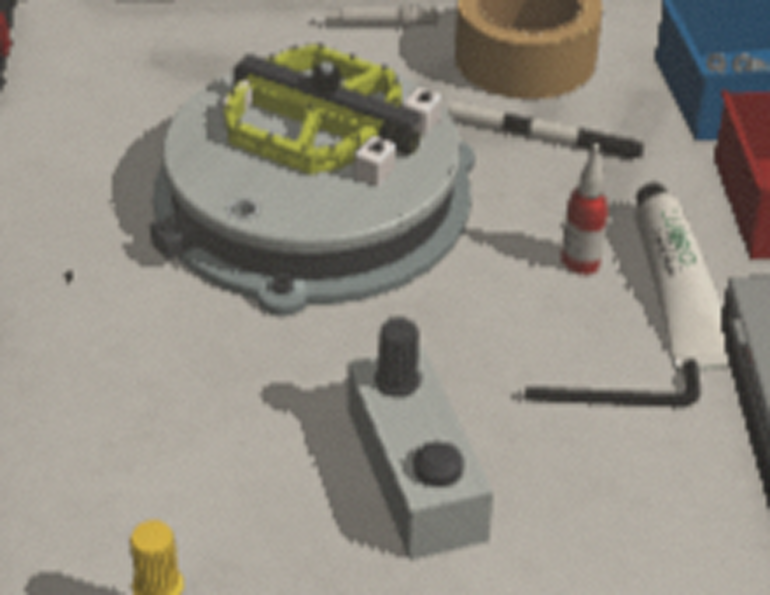

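```bash
python3 - <<'E'
from h import *
S=calib('scene');D=calib('side')
def both(n,a,b,z):print(n,np.round(at_z(S,a,z),1),np.round(at_z(D,b,z),1))
z1=lambda x,y:[215+(x+.5)/3.6-.5,170+(y+.5)/3.6-.5]
z2=lambda x,y:[225+(x+.5)/3.5-.5,180+(y+.5)/3.5-.5]
both('pin top',z1(578,80),z2(400,328),80)
both('pin collar/block',z1(575,132),z2(398,382),44)
both('plug top',z1(668,80),z2(439,458),52)
both('hole',z1(380,283),z2(244,208),47)
both('lug screw',z1(388,382),z2(165,237),34)
both('bottle base',z1(298,95),z2(583,268),0)
# plate rim: hypothesise pivot from pts
for c,z,pts in [(S,z1,[(68,250),(415,265),(250,392),(300,140),(130,360),(360,355)]),(D,z2,[(165,150),(462,165),(310,252),(230,232),(400,225),(190,195)])]:
    P=np.array([at_z(c,z(*p),47)[:2] for p in pts])
    A=np.c_[2*P,np.ones(len(P))];x=np.linalg.lstsq(A,(P**2).sum(1),rcond=None)[0]
    print('plate',x[:2],np.sqrt(x[2]+x[:2]@x[:2]))
    # fixed radius fit
    from scipy.optimize import least_squares
    r=least_squares(lambda q:np.hypot(*(P-q).T)-95,x[:2]);print(r.x,r.fun)
E
```

```text
pin top [ 558.5 -317.2   80. ] [ 559.7 -314.5   80. ]
pin collar/block [ 555.4 -313.8   44. ] [ 556.4 -318.4   44. ]
plug top [ 535.6 -376.8   52. ] [ 536.8 -379.7   52. ]
hole [ 563.  -153.1   47. ] [ 565.1 -149.1   47. ]
lug screw [ 523.  -113.5   34. ] [ 518.7 -131.    34. ]
bottle base [ 734.5 -267.3    0. ] [ 734.9 -272.6    0. ]
plate [ 632.50143615 -121.10154039] 92.89491612838336
[ 633.5052423  -121.79252093] [-3.33010616e-03 -2.12296180e+00 -3.65878694e-01 -4.11379350e+00
 -4.83312733e+00  7.67152282e-01]
plate [ 632.44604052 -127.23303447] 93.02197777084425
[ 634.31346521 -125.24449168] [ 0.94675134 -1.00405029  4.83636121  0.85960766 -3.32175481 -5.0987425 ]
```

```bash
python3 - <<'E'
from h import *
S=calib('scene');D=calib('side')
im,d=optics.grab_frame('scene'); im2,d2=optics.grab_frame('side')
for p in [(346,264),(530,218),(585,295),(398,322),(450,280)]: print('cab',np.round(at_d(S,p,d[p[1],p[0]])))
for p in [(118,188),(205,185),(185,290),(95,285),(210,270)]: print('cabD',np.round(at_d(D,p,d2[p[1],p[0]])))
for p in [(165,370),(210,350),(250,410)]: print('blackbox',np.round(at_d(S,p,d[p[1],p[0]])))
s=sensors.get_obs();M=R.from_quat(s['eef_rot']).as_matrix();print(np.round(M,3),s['position'],s['time'])
print('wrist cam in tool', M.T@(calib('wrist')[2]-s['position']), np.round(M.T@rot(calib('wrist')[3]),3))
E
```

```text
cab [420. -53. 206.]
cab [  498. -1579.  -929.]
cab [ 144. -216.  206.]
cab [309. -23. 204.]
cab [ 293. -123.  206.]
cabD [279.   4. 207.]
cabD [423. -62. 193.]
cabD [ 280. -311.  201.]
cabD [ 174. -232.  208.]
cabD [ 369. -158.   71.]
blackbox [560. 195.  80.]
blackbox [581. 112.   3.]
blackbox [422. 153.  74.]
[[-0.     0.234  0.972]
 [ 0.     0.972 -0.234]
 [-1.     0.    -0.   ]] [145.98511647 607.73682089 196.31877059] 1.45
wrist cam in tool [-177.16641755   -0.68261959  -66.43032431] [[-0.001 -0.266  0.964]
 [ 1.     0.     0.001]
 [-0.     0.964  0.266]]
```

```bash
python3 - <<'E'
from h import *
D=calib('side')
for n,p in dict(stand=(297,97),wood=(235,85),phone=(262,60),tube=(340,90),trayL=(250,170),bin=(400,90)).items(): print(n,np.round(at_z(D,p,0)))
E
```

```text
stand [1022.  552.    0.]
wood [894. 783.   0.]
phone [1105.  950.    0.]
tube [1180.  510.    0.]
trayL [653. 221.   0.]
bin [1352.  380.    0.]
```

View pics/wrist0.png

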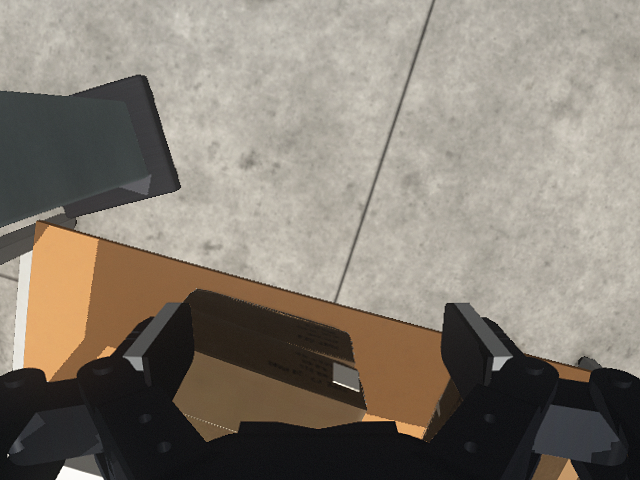

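```bash
python3 -m inch '[[[-1,-1.5,3],[-2,0,0],1],[[-1,-1.5,3],[-2,0,0],1],[[-1,-1.5,3],[-2,0,0],1],[[-1,-1.5,3],[-2,0,0],1],[[-1,-1.5,3],[-2,0,0],1],[[-1,-1.5,3],[-2,0,0],1],[[-1,-2,3],[-2,0,0],1],[[-1,-2,3],[-2,0,0],1],[[-1,-2,3],[-2,0,0],1],[[-1,-2,3],[-1.3,0,0],1]]' 30; python3 -c "
from h import *
s=sensors.get_obs();print(np.round(s['joints'],2),s['position'],s['time']);print(np.round(R.from_quat(s['eef_rot']).as_matrix(),3))"
```

```text
time: 2.28
position: [433.7, 414.0, 297.0]
eef_rot: [-0.036, 0.706, 0.036, 0.706]
ft_force: [0.3, 0.9, -0.1]
opening: 0.999
[-0.65  0.56 -0.33  1.5   0.19  1.11  0.66] [433.6657697  413.98374702 297.03612127] 2.2833
[[ 0.    -0.102  0.995]
 [-0.     0.995  0.102]
 [-1.    -0.     0.   ]]
```

```bash
python3 -m inch '[[[0,-3.7,1.5],[0,0,0],1],[[0,-3.7,1.5],[0,0,0],1],[[0,-3.7,1.5],[0,0,0],1],[[0,-3.7,1.5],[0,0,0],1],[[0,-3.7,1.5],[0,0,0],1],[[0,-3.7,1.5],[0,0,0],1],[[0,-3.7,1],[0,0,0],1],[[0,-3.7,1],[0,0,0],1],[[0,-3.7,1],[0,0,0],1],[[0,-3.7,1],[0,0,0],1]]' && python3 -m inch '[[[0,-3.8,-0.5],[0,0,0],0.3],[[0,-3.8,-0.5],[0,0,0],0.3],[[0,-3.8,-0.5],[0,0,0],0.3],[[0,-3.8,-0.5],[0,0,0],0.3],[[0,-3.5,-0.5],[0,0,0],0.3],[[0,-2,0],[0,0,0],0.3]]'; python3 - <<'E'
from h import *
s=sensors.get_obs();print(np.round(s['joints'],2),s['position'],s['time'])
c=calib('wrist');im,d=snap('wrist','w1.png')
for t in ['index_pin','bush_plug','index_hole','pivot']:
    for q in optics.landmark_of('wrist',t)[:3]: print(t,q)
for n,P in dict(pin=(557,-316,80),hole=(564,-151,47),bottle=(734,-270,0)).items(): print(n,proj(c,P))
E
```

```text
time: 3.12
position: [599.4, 58.6, 296.4]
eef_rot: [-0.036, 0.706, 0.036, 0.706]
ft_force: [0.0, 0.8, -0.4]
opening: 0.999
time: 3.62
position: [593.6, -154.5, 296.2]
eef_rot: [-0.035, 0.707, 0.032, 0.706]
ft_force: [-0.3, -0.4, 0.2]
opening: 0.647
[ 0.35  0.58 -0.3   1.46  0.19  1.13  1.67] [ 593.57084388 -154.4905912   296.17025137] 3.6167
index_pin {'centre': [163.1, 144.1], 'conf': 0.67}
bush_plug {'centre': [105.5, 116.1], 'conf': 0.9}
bush_plug {'centre': [150.9, 124.9], 'conf': 0.5}
index_hole {'centre': [322.7, 164.0], 'conf': 0.91}
pivot {'centre': [349.3, 235.1], 'conf': 0.81}
pivot {'centre': [320.7, 163.5], 'conf': 0.19}
pin [149.23708433 140.72745584]
hole [325.06334568 161.10937078]
bottle [213.02706005 289.60165507]
```

View pics/w1.png

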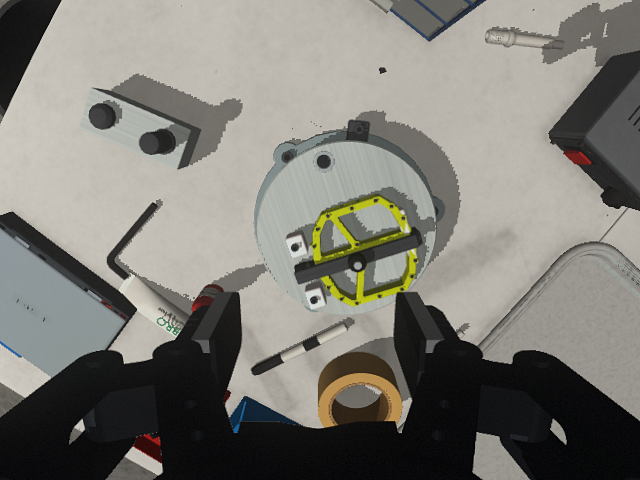

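```bash
python3 - <<'E'
import cv2
from h import *
im=cv2.imread('pics/w1.png')
a=cv2.resize(im[75:185,75:215],None,fx=5,fy=5,interpolation=2);b=cv2.resize(im[100:330,230:460],None,fx=2.6,fy=2.6,interpolation=2)
cv2.imwrite('pics/w1a.png',a);cv2.imwrite('pics/w1b.png',b)
c=calib('wrist');print(sensors.get_obs()['position'])
print(at_z(c,(322.7,162),47),at_z(c,(358,128),34))
E
```

```text
[ 595.11533374 -146.42571516  296.25100779]
[ 566.9500758  -144.13096464   47.        ] [ 530.21922211 -111.78923451   34.        ]
```

View pics/w1a.png

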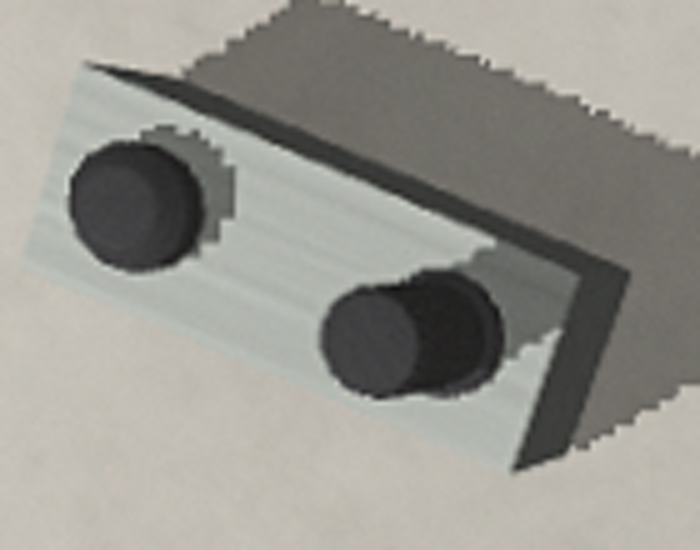

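View pics/w1b.png

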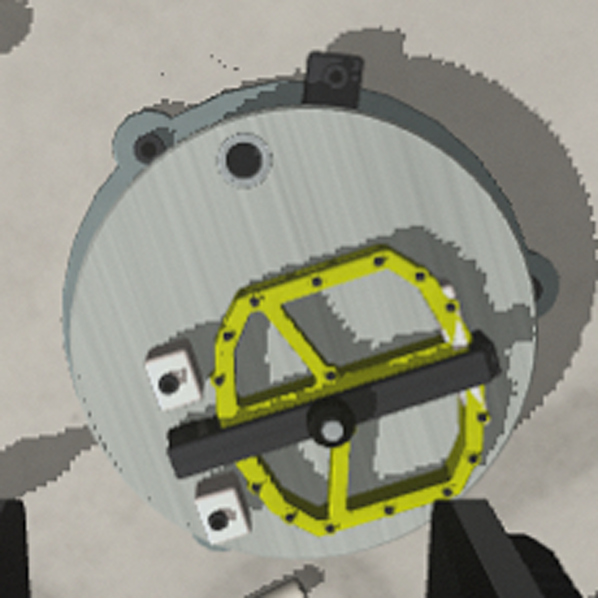

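```bash
python3 - <<'E'
from h import *
print(sensors.get_obs()['position']);c=calib('wrist');im,d=snap('wrist','w2.png')
a=cv2.resize(im[75:195,90:260,::-1],None,fx=4,fy=4,interpolation=2);b=cv2.resize(im[90:320,220:450,::-1],None,fx=2.6,fy=2.6,interpolation=2)
cv2.imwrite('pics/w2a.png',a);cv2.imwrite('pics/w2b.png',b);np.savez('w2.npz',K=c[0],k=c[1],e=c[2],o=np.array(c[3]))
for t in ['index_hole','pivot','index_pin']:
    for q in optics.landmark_of('wrist',t)[:2]: print(t,q)
E
```

```text
[ 595.11533374 -146.42571516  296.25100779]
index_hole {'centre': [315.4, 159.4], 'conf': 0.56}
pivot {'centre': [340.6, 230.0], 'conf': 0.87}
index_pin {'centre': [93.7, 113.3], 'conf': 0.6}
index_pin {'centre': [155.2, 141.7], 'conf': 0.57}
```

View pics/w2a.png

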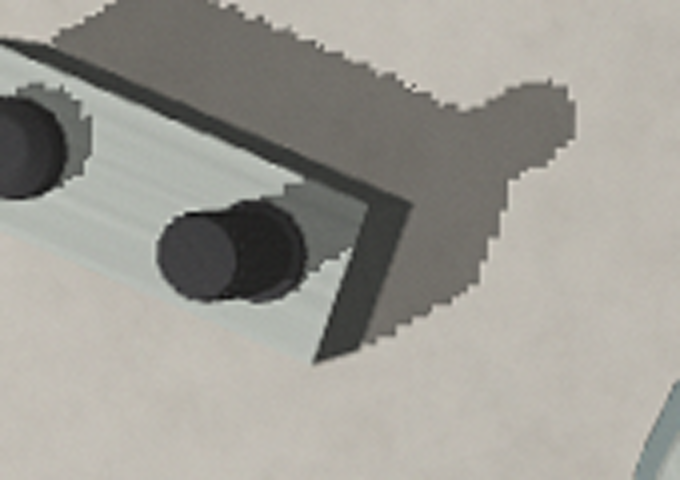

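View pics/w2b.png

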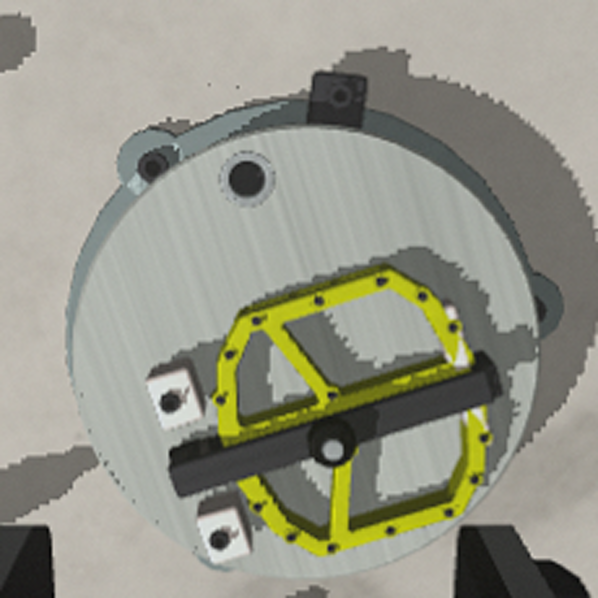

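```bash
python3 - <<'E'
from h import *
from scipy.optimize import least_squares
f=np.load('w2.npz');c=(f['K'],float(f['k']),f['e'],f['o']);np.set_printoptions(precision=1,suppress=True)
za=lambda x,y:(90+(x+.5)/4-.5,75+(y+.5)/4-.5); zb=lambda x,y:(220+(x+.5)/2.6-.5,90+(y+.5)/2.6-.5)
print('pin',at_z(c,za(197,255),80)); print('hole',at_z(c,zb(246,179),47)); print('lug',at_z(c,zb(340,96),33),'lug base',at_z(c,zb(336,124),33))
pts=[(72,340),(541,325),(330,126),(305,578),(130,195),(470,175),(500,500),(130,500)]
P=np.array([at_z(c,zb(*p),47)[:2] for p in pts])
r=least_squares(lambda q:np.hypot(*(P-q).T)-95,[634,-122]);print(r.x,r.fun)
r=least_squares(lambda q:np.hypot(*(P-q[:2]).T)-q[2],[634,-122,95]);print(r.x,r.fun)
E
```

```text
pin [ 558.7 -316.6   80. ]
hole [ 564.4 -152.8   47. ]
lug [ 529.7 -119.5   33. ] lug base [ 540.5 -119.8   33. ]
[ 634.7 -119.5] [ 1.1 -1.5 -1.3 -0.9  2.7  1.5  4.4 -0.3]
[ 634.8 -119.5   95.7] [ 0.4 -2.3 -2.  -1.7  2.   0.9  3.6 -1. ]
```

```bash
python3 -m inch '[[[2,-2.76,-0.9],[0,0,0],0.2],[[2,-2.76,-0.9],[0,0,0],0.2],[[2,-2.76,-0.9],[0,0,0],0.2],[[2,-2.76,-0.9],[0,0,0],0.2],[[3,-2.76,-0.9],[0,0,0],0.2],[[3,-2.76,-0.9],[0,0,0],0.2],[[0,0,0],[0,0,0],0.2],[[0,0,0],[0,0,0],0.2],[[0,0,0],[0,0,0],0.2]]'; python3 - <<'E'
from h import *
np.set_printoptions(precision=3,suppress=True)
s=sensors.get_obs();print(s['position'],s['opening'],s['time'],R.from_quat(s['eef_rot']).as_matrix())
c=calib('wrist');im,d=snap('wrist','w3.png');print(sensors.get_obs()['position'])
print(proj(c,(558.7,-316.6,80)))
for t in ['index_pin']:
    for q in optics.landmark_of('wrist',t)[:3]: print(t,q)
E
```

```text
time: 4.82
position: [559.0, -316.7, 156.6]
eef_rot: [-0.036, 0.706, 0.037, 0.707]
ft_force: [0.3, 0.3, 0.1]
opening: 0.603
[ 558.966 -316.705  156.555] 0.6026027369142496 4.8167 [[ 0.001 -0.102  0.995]
 [ 0.001  0.995  0.102]
 [-1.     0.001  0.001]]
[ 559.75  -316.123  157.304]
[318.478 232.103]
index_pin {'centre': [318.9, 219.8], 'conf': 0.72}
```

View pics/w3.png

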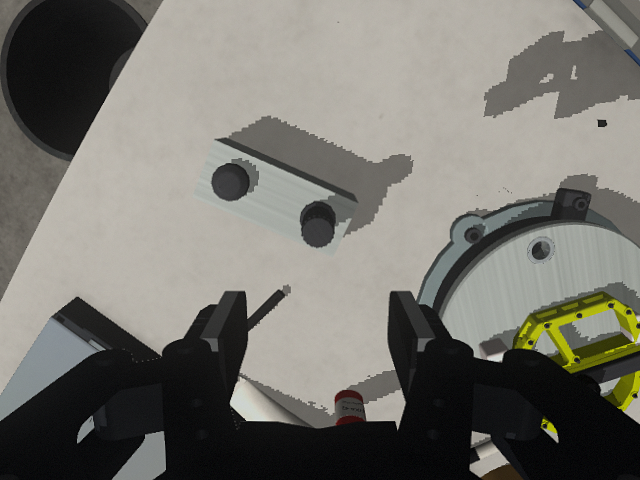

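The measured pin top at (318,231) matches the prediction of (318.5,232), so I'll descend and grasp.

```bash
python3 -m inch '[[[2.5,0,-0.05],[0,0,0],0.1],[[2.5,0,-0.05],[0,0,0],0.1],[[2.5,0,0],[0,0,0],0.1],[[2,0,0],[0,0,0],0.1],[[1.3,0,0],[0,0,0],0.1],[[0,0,0],[0,0,0],0],[[0,0,0],[0,0,0],0]]' && python3 -c "
from h import *
snap('wrist','w4.png');snap('side','s4.png');print(sensors.get_obs()['position'],sensors.get_obs()['ft_force'])"
```

```text
time: 5.5
position: [558.0, -317.4, 49.0]
eef_rot: [-0.036, 0.706, 0.036, 0.706]
ft_force: [-0.1, -0.6, 0.3]
opening: 0.498
[ 558.69938301 -318.26141256   50.1352633 ] [-0.05692926 -0.21087295 -0.27740966]
```

View pics/w4.png

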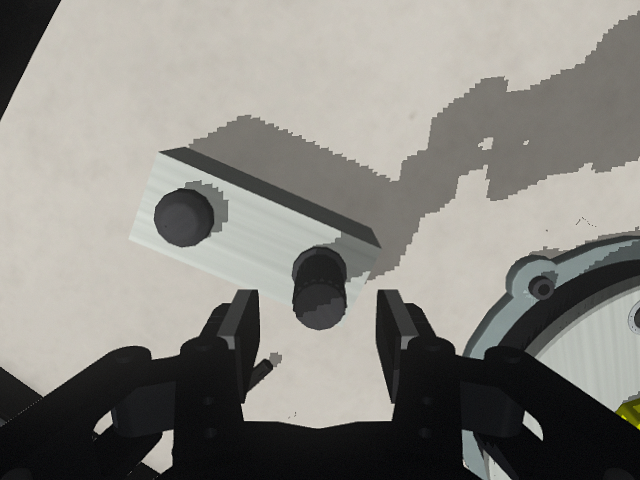

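```bash
python3 -m inch '[[[0,0.1,0],[0,0,0],-1],[[0,0,0],[0,0,0],-1],[[0,0,0],[0,0,0],-1],[[0,0,0],[0,0,0],-1],[[0,0,0],[0,0,0],-1],[[0,0,0],[0,0,0],-1]]' 50; python3 -c "
from h import *
print(sensors.get_obs()['position'],sensors.get_obs()['ft_force'],sensors.get_obs()['opening'])"
```

```text
time: 6.1
position: [556.9, -317.2, 48.5]
eef_rot: [-0.036, 0.706, 0.036, 0.706]
ft_force: [0.2, 0.5, -0.3]
opening: -0.001
[ 556.93520724 -317.23225038   48.45958447] [ 0.20080567  0.48314693 -0.33697958] -0.0011712675997646233
```

```bash
python3 -c "
from h import *
snap('wrist','w5.png');im,d=snap('side','s5.png')
cv2.imwrite('pics/s5z.png',cv2.resize(im[190:350,230:430,::-1],None,fx=3.7,fy=3.7,interpolation=2))"
```

```text
(no output)
```

View pics/w5.png

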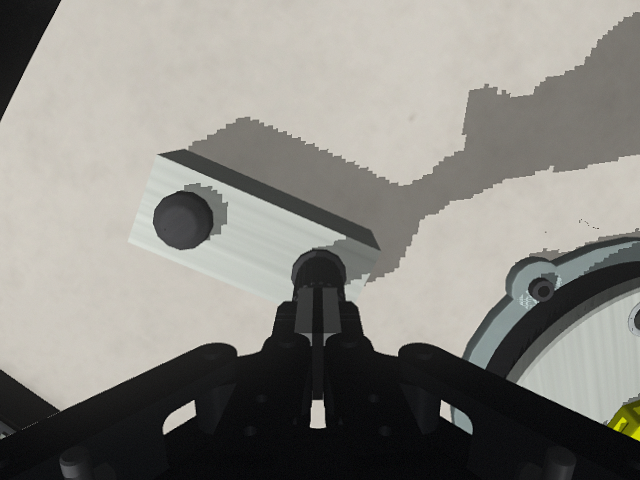

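View pics/s5z.png

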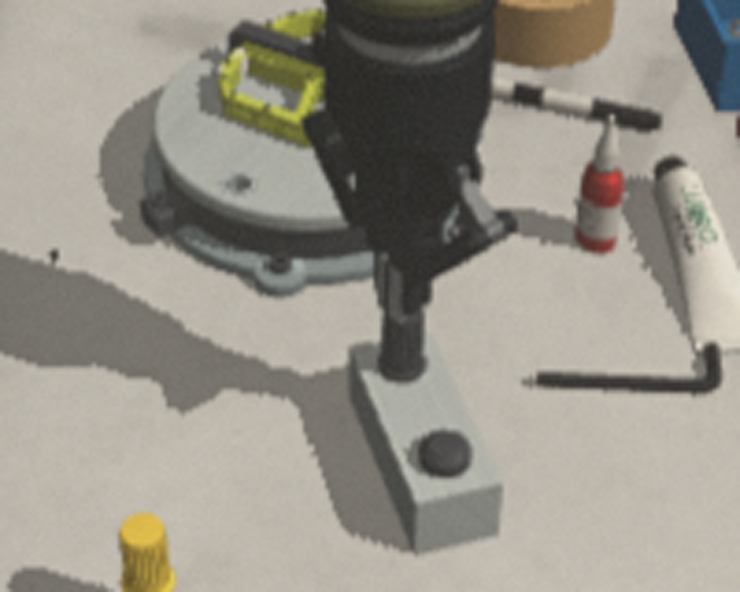

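```bash
python3 - <<'E'
from h import *
np.set_printoptions(precision=1,suppress=True)
s=sensors.get_obs();print(s['position']);c=calib('wrist');im,d=optics.grab_frame('wrist');D=calib('side');im2,d2=optics.grab_frame('side')
print(proj(c,s['position']),proj(c,(558.7,-316.6,80)),proj(D,s['position']),proj(D,(558.7,-316.6,80)))
for p in [(308,290),(330,290),(308,310),(308,325),(330,325),(318,262),(318,275),(284,310),(240,240),(186,215)]: print(p,im[p[1],p[0]],at_d(c,p,d[p[1],p[0]]))
print('side')
for p in [(336,262),(338,270),(340,275),(339,282),(339,288),(335,265),(345,262)]: print(p,at_d(D,p,d2[p[1],p[0]]))
M=R.from_quat(s['eef_rot']).as_matrix();print(M.T@(c[2]-s['position']))
E
```

```text
[ 556.9 -317.2   48.4]
[319.  276.2] [320.4 310.3] [338.2 286.7] [339.1 274.2]
(308, 290) [57 58 57] [ 546.9 -322.2   89.9]
(330, 290) [55 57 54] [ 545.8 -314.7   90.5]
(308, 310) [55 55 55] [ 547.  -321.9  105.7]
(308, 325) [54 55 56] [ 546.6 -321.7  116.4]
(330, 325) [55 54 54] [ 546.6 -315.3  115.2]
(318, 262) [33 34 33] [ 549.4 -318.4   51.2]
(318, 275) [31 31 32] [ 549.4 -318.4   67.3]
(284, 310) [30 33 33] [ 551.1 -329.6   98.5]
(240, 240) [193 197 191] [ 546.1 -354.6   40.5]
(186, 215) [70 70 72] [ 533.9 -376.3   52. ]
side
(336, 262) [ 546.1 -322.7  122.5]
(338, 270) [ 550.8 -323.1  100.4]
(340, 275) [ 557.9 -320.3   81.4]
(339, 282) [ 551.1 -326.6   72.2]
(339, 288) [ 553.5 -324.    52.6]
(335, 265) [ 547.2 -318.6  111.4]
(345, 262) [ 547.8 -346.2  139.5]
[-177.2   -0.9  -66.7]
```

The fingers shut just above the pin. Depth puts the fingertips at z≈86 while the reported TCP z is 48, so the real tips are about 37 mm behind the nominal TCP. The pin hasn't moved. I'll open, go lower and regrasp.

```bash
python3 -m inch '[[[0,0,0],[0,0,0],0.1],[[0,0,0],[0,0,0],0.1],[[0,0,0],[0,0,0],0.1],[[0,0,0],[0,0,0],0.1],[[0,0,0],[0,0,0],0.1],[[0,0,0],[0,0,0],0.1]]' && python3 - <<'E'
from h import *
np.set_printoptions(precision=1,suppress=True)
s=sensors.get_obs();print(s['position'],s['opening'],s['time']);c=calib('wrist');im,d=snap('wrist','w6.png')
M=R.from_quat(s['eef_rot']).as_matrix()
for p in [(240,300),(240,330),(395,300),(395,330),(238,294),(397,294)]: print(p,im[p[1],p[0]],M.T@(at_d(c,p,d[p[1],p[0]])-s['position']))
E
```

```text
time: 6.8
position: [556.9, -317.1, 48.3]
eef_rot: [-0.036, 0.706, 0.036, 0.706]
ft_force: [0.0, -0.6, 0.1]
opening: 0.555
[ 556.9 -317.1   48.3] 0.5545988465601467 6.8
(240, 300) [60 63 62] [-49.7 -26.2 -10.3]
(240, 330) [29 27 26] [-62.  -24.3  -5.8]
(395, 300) [60 59 59] [-50.8  24.5 -10.8]
(395, 330) [28 27 26] [-62.2  22.8  -6. ]
(238, 294) [63 63 62] [-44.7 -27.8 -10.3]
(397, 294) [59 59 58] [-44.6  26.4 -10.2]
```

View pics/w6.png

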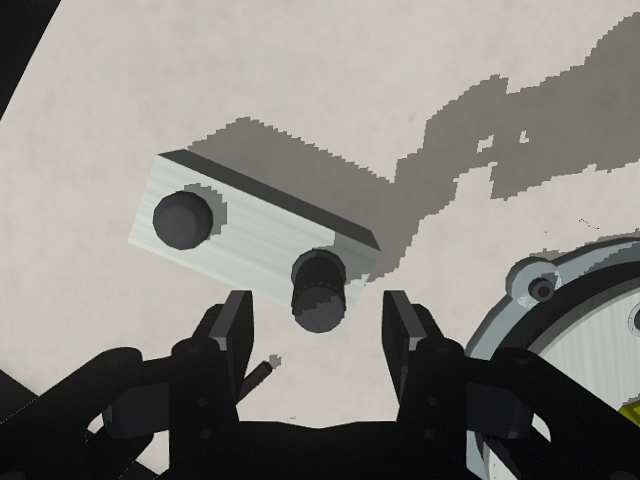

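```bash
python3 -m inch '[[[1.2,0,0.15],[0,0,0],-0.1],[[1.2,0,0],[0,0,0],-0.1],[[1.1,0,0],[0,0,0],-0.1],[[0,0,0],[0,0,0],-0.1],[[0,0,0],[0,0,0],-1],[[0,0,0],[0,0,0],-1],[[0,0,0],[0,0,0],-1],[[0,0,0],[0,0,0],-1],[[0,0,0],[0,0,0],-1]]' 50; python3 - <<'E'
from h import *
s=sensors.get_obs();print(s['position'],s['opening'],s['ft_force']);snap('wrist','w7.png')
E
```

```text
time: 7.6
position: [558.7, -317.1, 13.7]
eef_rot: [-0.036, 0.706, 0.036, 0.706]
ft_force: [0.1, 0.4, -1.8]
opening: 0.212
[ 558.67562506 -317.12564457   13.74632105] 0.21247086272229068 [ 0.0915805   0.41613223 -1.82756598]
```

View pics/w7.png

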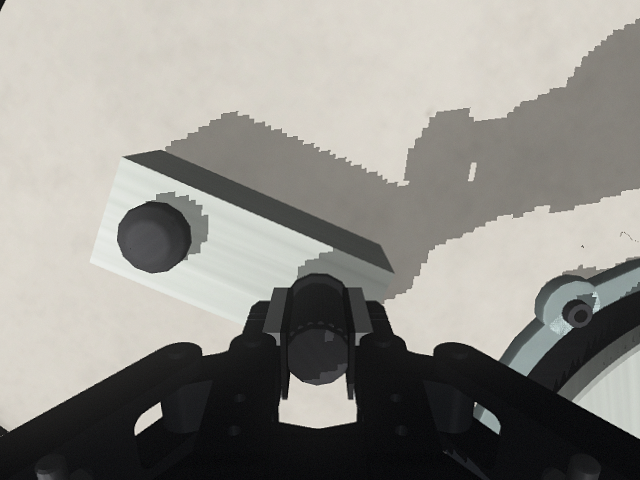

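Gripped (opening 0.21 ≈ 20 mm handle). Lifting straight up.

```bash
python3 -m inch '[[[-0.5,0,0],[0,0,0],-1],[[-1,0,0],[0,0,0],-1],[[-1.5,0,0],[0,0,0],-1],[[-1.5,0,0],[0,0,0],-1],[[-1.5,0,0],[0,0,0],-1],[[-1,0,0],[0,0,0],-1],[[0,0,0],[0,0,0],-1],[[0,0,0],[0,0,0],-1]]'; python3 - <<'E'
from h import *
np.set_printoptions(precision=2,suppress=True)
s=sensors.get_obs();print(s['position'],s['opening'],s['ft_force'],s['time']);im,d=snap('side','s8.png')
cv2.imwrite('pics/s8z.png',cv2.resize(im[190:350,230:430,::-1],None,fx=3.7,fy=3.7,interpolation=2))
E
```

```text
time: 8.32
position: [558.8, -317.2, 84.2]
eef_rot: [-0.036, 0.706, 0.035, 0.707]
ft_force: [-0.3, -0.8, -1.1]
opening: 0.211
[ 558.81 -317.25   84.16] 0.2109647733620299 [-0.31 -0.79 -1.06] 8.3167
```

View pics/s8z.png

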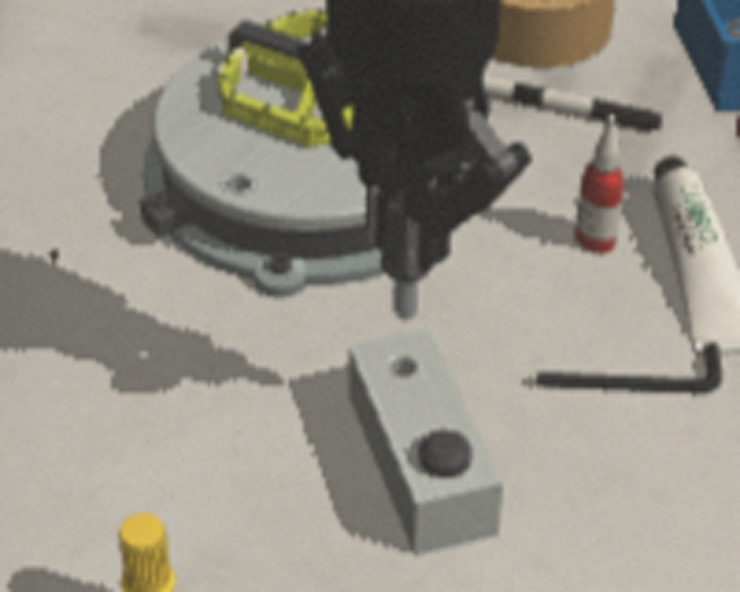

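```bash
python3 -m inch '[[[0,2.3,0.3],[0,0,0],-1],[[0,2.9,0.4],[0,0,0],-1],[[0,2.9,0.4],[0,0,0],-1],[[0,2.9,0.4],[0,0,0],-1],[[0,2.9,0.4],[0,0,0],-1],[[0,2.34,0.34],[0,0,0],-1],[[0,0,0],[0,0,0],-1],[[0,0,0],[0,0,0],-1],[[0,0,0],[0,0,0],-1],[[0,0,0],[0,0,0],-1]]'; python3 - <<'E'
from h import *
np.set_printoptions(precision=2,suppress=True)
s=sensors.get_obs();print(s['position'],s['opening'],s['ft_force'],s['time']);c=calib('wrist');im,d=snap('wrist','w9.png');p=s['position']
cv2.imwrite('pics/w9z.png',cv2.resize(im[150:350,220:420,::-1],None,fx=3,fy=3,interpolation=2))
for q in optics.landmark_of('wrist','index_hole')[:2]: print(q)
im,d=snap('side','s9.png');cv2.imwrite('pics/s9z.png',cv2.resize(im[170:310,220:400,::-1],None,fx=4,fy=4,interpolation=2))
im,d=snap('scene','c9.png');cv2.imwrite('pics/c9z.png',cv2.resize(im[170:310,215:395,::-1],None,fx=4,fy=4,interpolation=2))
print(proj(c,(564.4,-152.8,47)),proj(c,p+[0,0,-7.7]))
E
```

```text
time: 9.2
position: [563.7, -155.0, 82.8]
eef_rot: [-0.035, 0.707, 0.035, 0.706]
ft_force: [0.2, -0.7, -0.4]
opening: 0.204
[ 563.68 -154.96   82.8 ] 0.2040809463260485 [ 0.22 -0.67 -0.44] 9.2
{'centre': [325.3, 254.7], 'conf': 0.6}
[322.64 253.92] [318.9  270.22]
```

View pics/w9z.png

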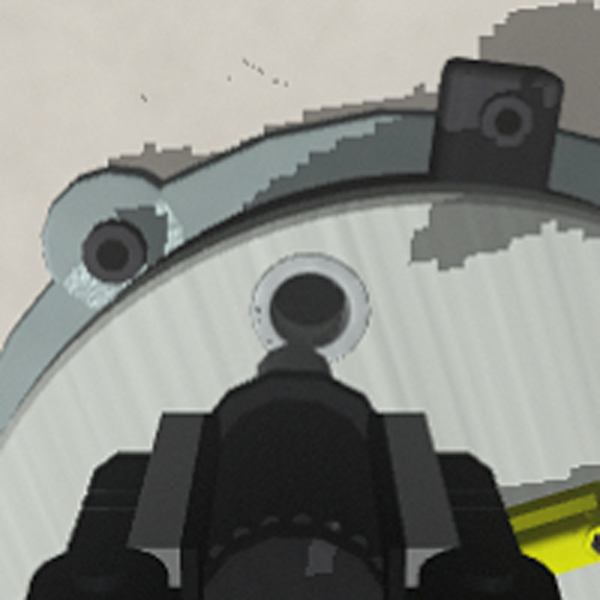

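View pics/s9z.png

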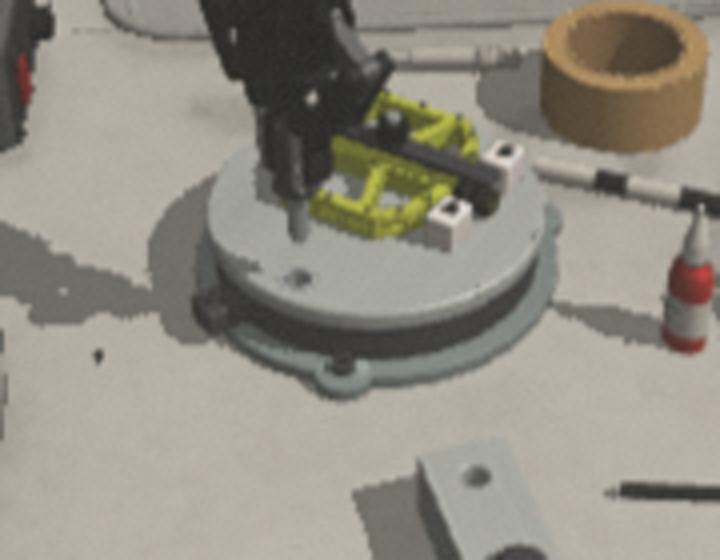

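View pics/c9z.png

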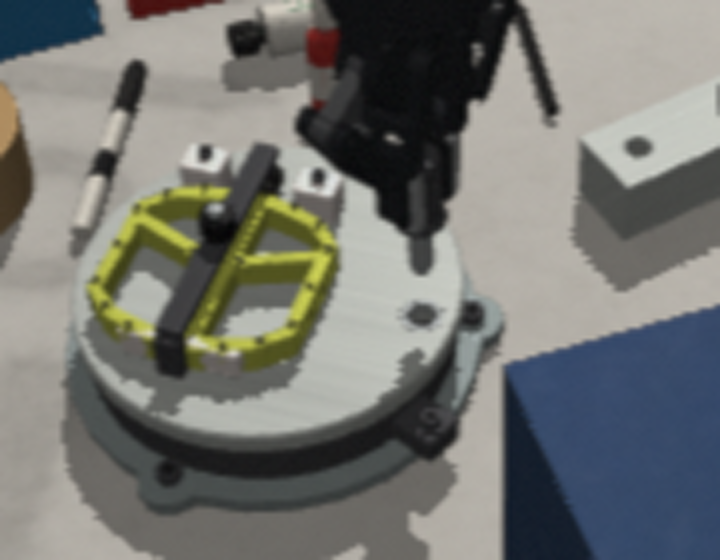

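```bash
python3 - <<'E'
from h import *
np.set_printoptions(precision=2,suppress=True)
s=sensors.get_obs();p=s['position'];print(p,s['time']);c=calib('wrist')
z3=lambda x,y:(220+(x+.5)/3-.5,150+(y+.5)/3-.5)
print('hole outer ring',at_z(c,z3(310,308),47),'mouth',at_z(c,z3(309,308),47))
S=calib('scene');D=calib('side')
print('hole side',at_z(D,(220+300/4,170+278/4),47),'scene',at_z(S,(215+423/4,170+314/4),47))
zt=p[2]-7.7
print('tip side',at_z(D,(220+299/4,170+238/4),zt),'scene',at_z(S,(215+421/4,170+267/4),zt), 'wrist left/right edge mid col',z3(294,0))
print('proj tip',proj(c,[p[0],p[1],zt]), 'near edge',proj(c,[p[0]-4,p[1],zt]))
print('lug',at_z(c,z3(507,120),33))
E
```

```text
[ 564.07 -154.29   83.2 ] 9.4
hole outer ring [ 564.06 -152.     47.  ] mouth [ 564.08 -152.17   47.  ]
hole side [ 565.49 -151.1    47.  ] scene [ 561.75 -153.27   47.  ]
tip side [ 565.35 -152.53   75.5 ] scene [ 564.66 -156.29   75.5 ] wrist left/right edge mid col (317.6666666666667, 149.66666666666666)
proj tip [318.92 270.21] near edge [319.79 262.1 ]
lug [ 529.32 -119.45   33.  ]
```

```bash
python3 -m inch '[[[0.8,0.25,-0.03],[0,0,0],-1],[[0.9,0,0],[0,0,0],-1],[[0.7,0,0],[0,0,0],-1],[[0,0,0],[0,0,0],-1],[[0,0,0],[0,0,0],-1]]'; python3 - <<'E'
from h import *
np.set_printoptions(precision=2,suppress=True)
s=sensors.get_obs();print(s['position'],s['ft_force'],s['time']);c=calib('wrist');im,d=snap('wrist','w10.png');p=s['position']
cv2.imwrite('pics/w10z.png',cv2.resize(im[180:330,240:390,::-1],None,fx=4,fy=4,interpolation=2))
im,d=snap('side','s10.png');cv2.imwrite('pics/s10z.png',cv2.resize(im[200:280,250:350,::-1],None,fx=7,fy=7,interpolation=2))
im,d=snap('scene','c10.png');cv2.imwrite('pics/c10z.png',cv2.resize(im[200:280,270:370,::-1],None,fx=7,fy=7,interpolation=2))
E
```

```text
time: 9.82
position: [563.1, -150.5, 58.4]
eef_rot: [-0.036, 0.707, 0.036, 0.706]
ft_force: [0.3, 0.3, -0.7]
opening: 0.206
[ 563.08 -150.54   58.42] [ 0.26  0.33 -0.73] 9.8167
```

View pics/w10z.png

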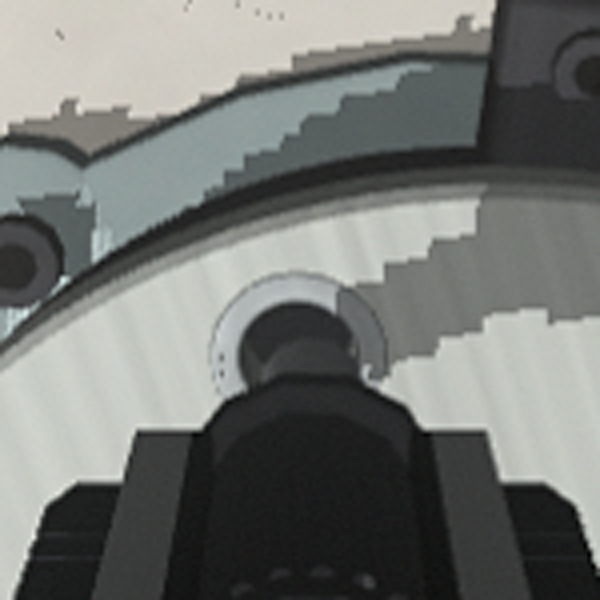

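View pics/s10z.png

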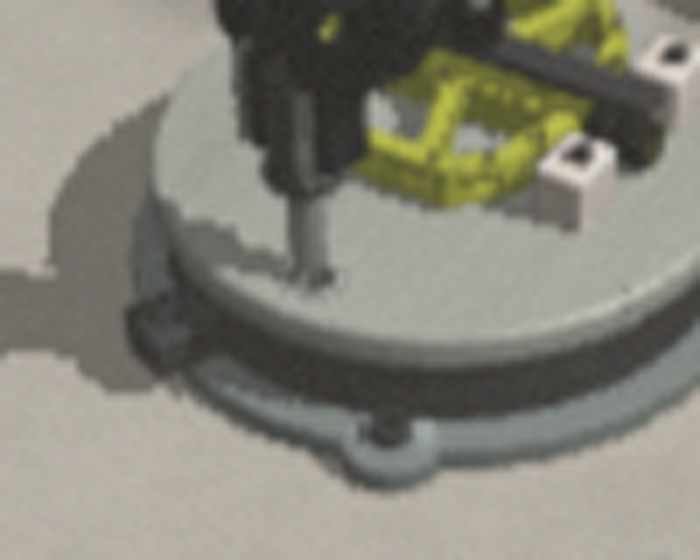

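View pics/c10z.png

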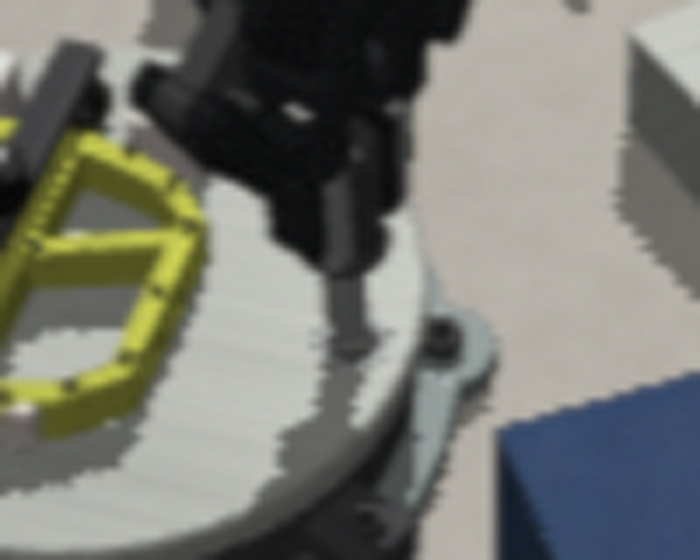

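```bash
python3 - <<'E'
from h import *
np.set_printoptions(precision=2,suppress=True)
for i in range(2):
    s=sensors.get_obs();p=s['position'];print(p,s['time']);c=calib('wrist');im,d=snap('wrist','w11.png')
print(sensors.get_obs()['position'])
cv2.imwrite('pics/w11z.png',cv2.resize(im[220:300,270:370,::-1],None,fx=8,fy=7,interpolation=2))
print(proj(c,p+[0,0,-7.7]))
E
```

```text
[ 564.05 -150.75   59.55] 9.9667
[ 564.1  -150.76   59.65] 10.0167
[ 564.1  -150.79   59.72]
[318.95 270.26]
```

View pics/w11z.png

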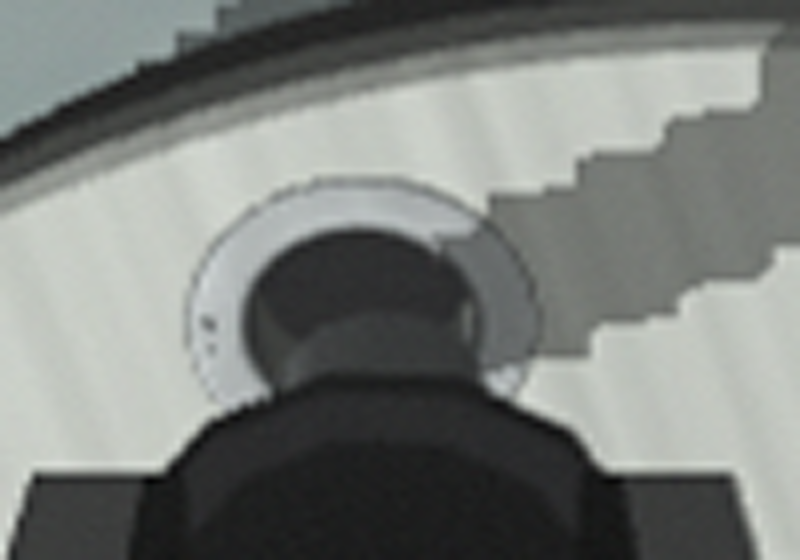

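```bash
python3 - <<'E'
from h import *
np.set_printoptions(precision=2,suppress=True)
s=sensors.get_obs();p=s['position'];c=calib('wrist')
z=lambda P:(np.array(proj(c,P))-[270,220])*[8,7]
M=R.from_quat(s['eef_rot']).as_matrix()
h=at_z(c,(315.25,266.9),47);print(h, M.T@(h-p), p)
print('mouth top for that',z(h-6.8*np.array([1,.1,0])))
t=p+[0,0,-7.7]
for dx in (0,1,2): print(dx,'tip end near edge',z(t+[dx-4,-.8,0]),'taper top near edge',z(t+[dx-6,-.8,5]))
E
```

```text
[ 564.38 -152.49   47.  ] [12.72 -1.72  0.1 ] [ 564.1  -150.79   59.72]
mouth top for that [362.05 232.6 ]
0 tip end near edge [384.56 294.  ] taper top near edge [388.38 289.7 ]
1 tip end near edge [382.8  308.25] taper top near edge [386.56 304.36]
2 tip end near edge [381.05 322.46] taper top near edge [384.76 318.97]
```

```bash
python3 -m inch '[[[0.2,-0.08,-0.11],[0,0,0],-1],[[0.3,0,0],[0,0,0],-1],[[0.3,0,0],[0,0,0],-1],[[0,0,0],[0,0,0],-1],[[0,0,0],[0,0,0],-1]]'; python3 -c "
from h import *
s=sensors.get_obs();print(s['position'],s['ft_force'],s['wrist_torque'])"
```

```text
time: 10.48
position: [562.5, -151.5, 51.0]
eef_rot: [-0.036, 0.706, 0.036, 0.706]
ft_force: [-0.4, 0.1, -0.8]
opening: 0.21
[ 562.51510288 -151.53181627   51.04590805] [-0.4316911   0.08836925 -0.77747442] [0.06183584 0.01132805 0.01344054]
```

```bash
python3 -m inch '[[[0.2,0,0],[0,0,0],-1],[[0.2,0,0],[0,0,0],-1],[[0,0,0],[0,0,0],-1],[[0,0,0],[0,0,0],-1]]'; python3 - <<'E'
from h import *
np.set_printoptions(precision=2,suppress=True)
s=sensors.get_obs();print(s['position'],s['ft_force'],s['wrist_torque'])
im,d=snap('wrist','w12.png')
cv2.imwrite('pics/w12z.png',cv2.resize(im[190:300,240:380,::-1],None,fx=5,fy=5,interpolation=2))
im,d=snap('side','s12.png');cv2.imwrite('pics/s12z.png',cv2.resize(im[200:280,250:350,::-1],None,fx=7,fy=7,interpolation=2))
E
```

```text
time: 10.82
position: [562.7, -151.6, 47.2]
eef_rot: [-0.036, 0.706, 0.036, 0.706]
ft_force: [0.5, 0.3, -1.4]
opening: 0.208
[ 562.69 -151.59   47.23] [ 0.54  0.35 -1.42] [ 0.03 -0.06  0.02]
```

View pics/w12z.png

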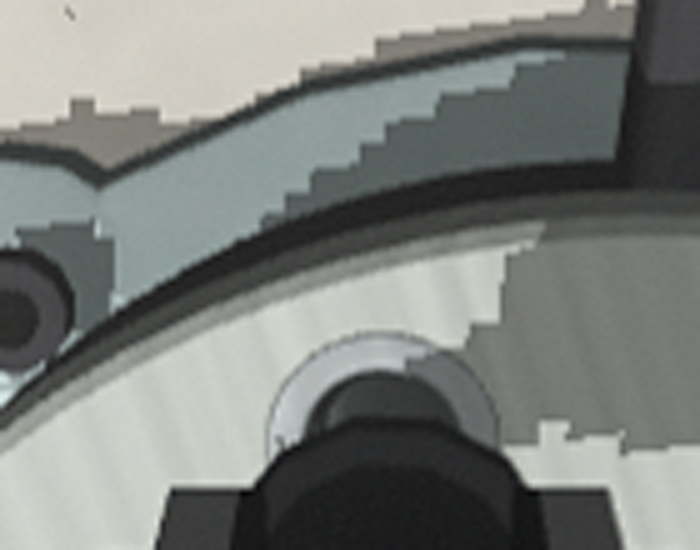

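View pics/s12z.png

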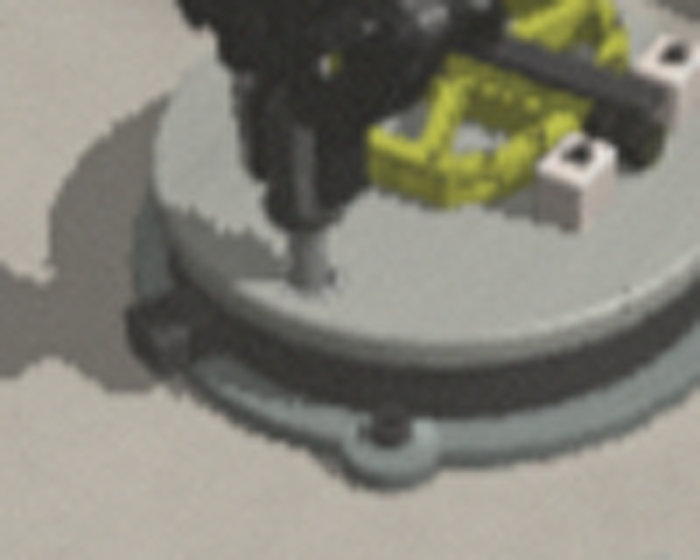

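Pin tip is in the plate hole (z≈39, 5 mm above the ring) with no load. I'll work the plate clockwise along the arc and watch the force.

```bash
python3 -m inch '[[[0.2,0.2,-0.06],[0,0,0],-1],[[0,0.3,-0.08],[0,0,0],-1],[[0,0.3,-0.07],[0,0,0],-1],[[0,0.3,-0.06],[0,0,0],-1],[[0,0.3,-0.06],[0,0,0],-1],[[0,0,0],[0,0,0],-1],[[0,0,0],[0,0,0],-1]]'; python3 - <<'E'
from h import *
np.set_printoptions(precision=2,suppress=True)
s=sensors.get_obs();print(s['position'],s['ft_force'],s['wrist_torque'])
im,d=snap('wrist','w13.png')
cv2.imwrite('pics/w13z.png',cv2.resize(im[190:300,240:380,::-1],None,fx=5,fy=5,interpolation=2))
E
```

```text
time: 11.5
position: [557.7, -136.9, 45.4]
eef_rot: [-0.036, 0.706, 0.036, 0.706]
ft_force: [-0.2, 0.4, -0.4]
opening: 0.21
[ 557.73 -136.93   45.36] [-0.2   0.41 -0.43] [-0.05 -0.07 -0.  ]
```

View pics/w13z.png

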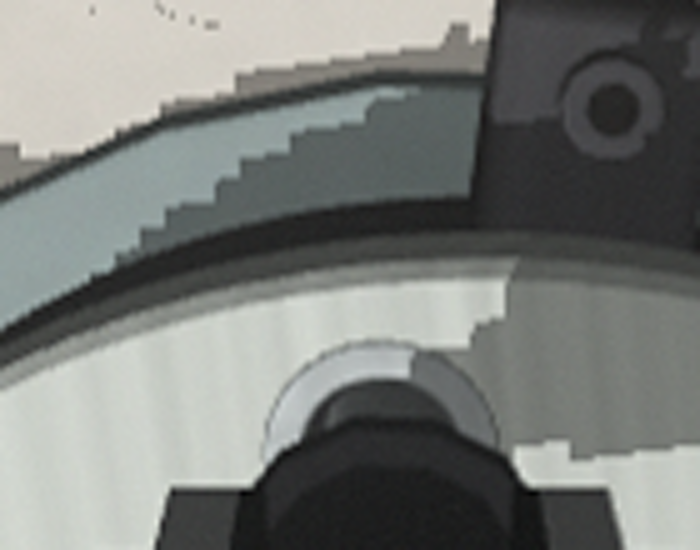

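```bash
python3 - <<'E'
from h import *
np.set_printoptions(precision=3,suppress=True)
s=sensors.get_obs();p=s['position'];c=calib('wrist');pv=np.array([634.6,-119.6])
z=lambda x,y:(240+(x+.5)/5-.5,190+(y+.5)/5-.5)
for zz in (28,33): 
    l=at_z(c,z(612,110),zz);print('lug',l,np.arctan2(-(l[1]-pv[1]),-(l[0]-pv[0])))
h=at_z(c,z(381,446),47);print('hole',h,np.arctan2(-(h[1]-pv[1]),-(h[0]-pv[0])),np.hypot(*(h[:2]-pv)),p)
# edges of lug midline at plate rim (row 225): left 470,right 688?
E
```

```text
lug [ 529.868 -119.479   28.   ] -0.0011530475660865807
lug [ 528.883 -120.133   33.   ] 0.005045191044055857
hole [ 558.415 -138.434   47.   ] 0.2423544677984742 78.47872050760833 [ 557.658 -137.053   45.321]
```

View pics/w13.png

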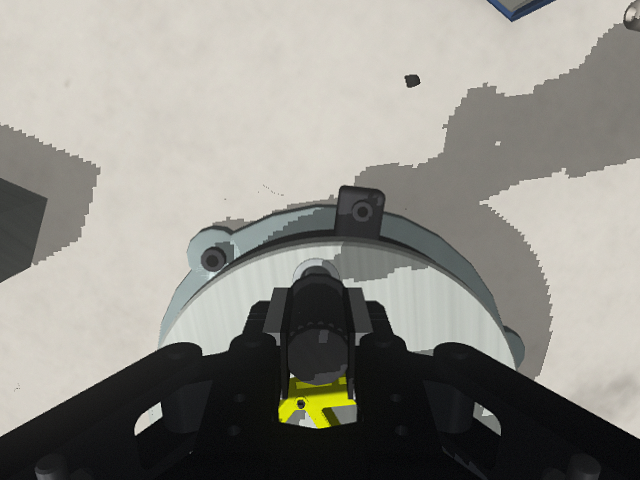

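```bash
python3 -m inch '[[[0,0.35,-0.04],[0,0,0],-1],[[0,0.36,-0.03],[0,0,0],-1],[[0,0.35,-0.01],[0,0,0],-1],[[0,0.35,0],[0,0,0],-1],[[0.1,0,0],[0,0,0],-1],[[0.1,0,0],[0,0,0],-1],[[0,0,0],[0,0,0],-1],[[0,0,0],[0,0,0],-1]]'; python3 -c "
from h import *
s=sensors.get_obs();print(s['position'],s['ft_force'],s['wrist_torque'])"
```

```text
time: 12.22
position: [555.5, -123.3, 43.2]
eef_rot: [-0.036, 0.706, 0.036, 0.706]
ft_force: [1.0, -0.3, -0.8]
opening: 0.206
[ 555.54354034 -123.31775005   43.18971308] [ 1.01401275 -0.33740746 -0.75542897] [ 0.05096357 -0.15272403  0.00122162]
```

```bash
python3 -m inch '[[[0.1,0,0],[0,0,0],-1],[[0,0,0],[0,0,0],-1]]';python3 -m inch '[[[0.1,0,0],[0,0,0],-1],[[0,0,0],[0,0,0],-1],[[0,0,0],[0,0,0],-1]]'; python3 -c "
from h import *
s=sensors.get_obs();print(s['position'],s['ft_force'],s['wrist_torque'])"
```

```text
time: 12.38
position: [555.6, -123.7, 42.1]
eef_rot: [-0.036, 0.706, 0.036, 0.706]
ft_force: [0.3, 0.3, -0.1]
opening: 0.21
time: 12.63
position: [555.7, -124.0, 41.3]
eef_rot: [-0.036, 0.706, 0.036, 0.706]
ft_force: [0.7, 0.4, -0.5]
opening: 0.215
[ 555.70513796 -123.95725758   41.25583046] [ 0.71216362  0.39996853 -0.50173277] [ 0.04634031 -0.02861546  0.00083355]
```

```bash
python3 -m inch '[[[0.1,0,0],[0,0,0],-1],[[0,0,0],[0,0,0],-1],[[0,0,0],[0,0,0],-1]]'
```

```text
time: 12.88
position: [555.9, -124.1, 40.6]
eef_rot: [-0.036, 0.706, 0.036, 0.706]
ft_force: [-1.1, 0.3, 2.2]
opening: 0.21
```

Light contact with the ring, about 2 N. Now creeping clockwise.

```bash
python3 -m inch '[[[0.03,0.1,0],[0,0,0],-1],[[0,0,0],[0,0,0],-1]]'; python3 -m inch '[[[0,0.1,0],[0,0,0],-1],[[0,0,0],[0,0,0],-1]]'
```

```text
time: 13.05
position: [555.9, -123.9, 40.4]
eef_rot: [-0.036, 0.706, 0.035, 0.706]
ft_force: [-1.1, -1.3, 3.9]
opening: 0.204
time: 13.22
position: [555.8, -122.8, 40.3]
eef_rot: [-0.036, 0.706, 0.035, 0.706]
ft_force: [0.3, -1.6, 2.6]
opening: 0.205
```

```bash
python3 -m inch '[[[0,0.1,0.01],[0,0,0],-1],[[0,0,0],[0,0,0],-1]]';python3 -m inch '[[[0,0.1,0.01],[0,0,0],-1],[[0,0,0],[0,0,0],-1],[[0,0,0],[0,0,0],-1]]'
```

```text
time: 13.38
position: [555.9, -120.9, 39.9]
eef_rot: [-0.036, 0.706, 0.036, 0.706]
ft_force: [1.6, -1.4, 0.4]
opening: 0.21
time: 13.63
position: [555.9, -119.6, 39.9]
eef_rot: [-0.036, 0.706, 0.036, 0.706]
ft_force: [1.8, -1.5, -0.6]
opening: 0.208
```

Vertical contact vanished at y≈-120.9, so the tip seems to be over the bush. Lowering gently.

```bash
python3 -m inch '[[[0.1,0,0],[0,0,0],-1],[[0.1,0,0],[0,0,0],-1],[[0,0,0],[0,0,0],-1]]'
```

```text
time: 13.88
position: [555.6, -119.9, 37.8]
eef_rot: [-0.036, 0.706, 0.036, 0.706]
ft_force: [1.3, -1.1, -1.8]
opening: 0.209
```

```bash
python3 -m inch '[[[0.1,0,0],[0,0,0],-1],[[0.1,0,0],[0,0,0],-1],[[0,0,0],[0,0,0],-1]]';
```

```text
time: 14.13
position: [555.6, -119.9, 35.8]
eef_rot: [-0.036, 0.706, 0.036, 0.706]
ft_force: [1.1, -1.2, -1.1]
opening: 0.211
```

```bash
python3 -m inch '[[[0.15,0,0],[0,0,0],-1],[[0.15,0,0],[0,0,0],-1],[[0.15,0,0],[0,0,0],-1],[[0,0,0],[0,0,0],-1]]';
```

```text
time: 14.47
position: [555.6, -119.9, 31.3]
eef_rot: [-0.036, 0.706, 0.036, 0.706]
ft_force: [1.4, -0.5, -2.2]
opening: 0.208
```

```bash
python3 -m inch '[[[0.15,0,0],[0,0,0],-1],[[0.15,0,0],[0,0,0],-1],[[0.15,0,0],[0,0,0],-1],[[0.15,0,0],[0,0,0],-1],[[0,0,0],[0,0,0],-1]]';python3 -m inch '[[[0.1,0,0],[0,0,0],-1],[[0.1,0,0],[0,0,0],-1],[[0,0,0],[0,0,0],-1]]'; 
```

```text
time: 14.88
position: [555.6, -119.9, 25.2]
eef_rot: [-0.036, 0.706, 0.036, 0.706]
ft_force: [0.7, -0.8, -2.3]
opening: 0.208
time: 15.13
position: [555.6, -120.0, 23.4]
eef_rot: [-0.036, 0.706, 0.036, 0.706]
ft_force: [1.6, -1.0, -1.5]
opening: 0.211
```

```bash
python3 -m inch '[[[0.1,0,0],[0,0,0],-1],[[0.1,0,0],[0,0,0],-1],[[0,0,0],[0,0,0],-1]]';python3 -m inch '[[[0.05,0,0],[0,0,0],-1],[[0.05,0,0],[0,0,0],-1],[[0,0,0],[0,0,0],-1]]'; 
```

```text
time: 15.38
position: [555.7, -120.0, 21.4]
eef_rot: [-0.036, 0.706, 0.036, 0.706]
ft_force: [2.1, -0.4, -1.4]
opening: 0.206
time: 15.63
position: [555.7, -120.0, 20.5]
eef_rot: [-0.036, 0.706, 0.036, 0.706]
ft_force: [1.4, 0.3, -0.2]
opening: 0.211
```

```bash
python3 -m inch '[[[0.05,0,0],[0,0,0],-1],[[0,0,0],[0,0,0],-1],[[0,0,0],[0,0,0],-1]]'; python3 - <<'E'
from h import *
for n,a,b in [('wrist',(190,240),6),('side',(200,250),7),('scene',(210,265),7)]:
    im,d=snap(n,n+'14.png');cv2.imwrite('pics/%s14z.png'%n,cv2.resize(im[a[0]:a[0]+80,a[1]:a[1]+100,::-1],None,fx=7,fy=7,interpolation=2))
E
```

```text
time: 15.88
position: [555.7, -120.0, 20.0]
eef_rot: [-0.036, 0.706, 0.036, 0.706]
ft_force: [0.2, 0.9, -0.4]
opening: 0.211
```

View pics/side14z.png

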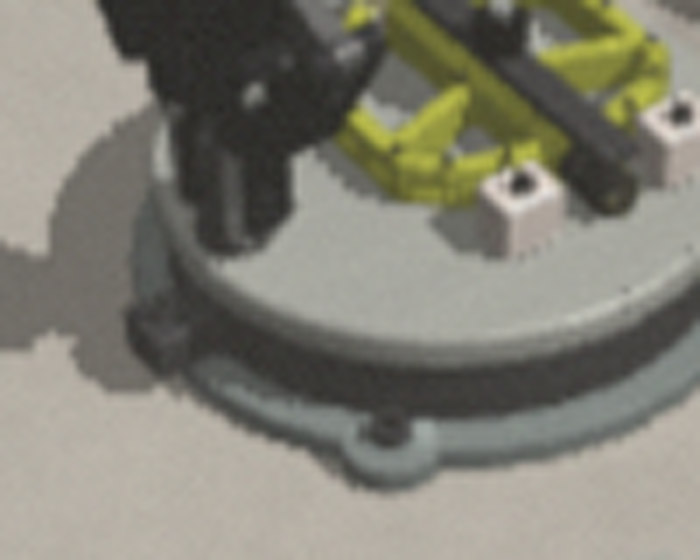

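View pics/scene14z.png

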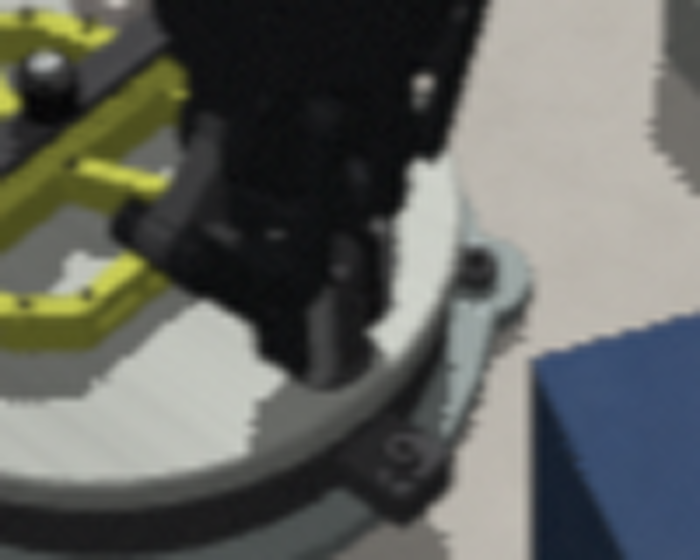

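Collar is almost down. Continuing in 0.5 mm steps until contact is felt.

```bash
python3 -m inch '[[[0.05,0,0],[0,0,0],-1],[[0,0,0],[0,0,0],-1],[[0,0,0],[0,0,0],-1]]'; python3 -m inch '[[[0.05,0,0],[0,0,0],-1],[[0,0,0],[0,0,0],-1],[[0,0,0],[0,0,0],-1]]'
```

```text
time: 16.28
position: [555.7, -120.0, 19.8]
eef_rot: [-0.036, 0.706, 0.036, 0.706]
ft_force: [0.2, 0.2, 2.9]
opening: 0.206
time: 16.53
position: [555.8, -120.0, 19.8]
eef_rot: [-0.036, 0.706, 0.036, 0.706]
ft_force: [-0.8, 1.4, 7.3]
opening: 0.21
```

Seated: z stopped at 19.8 while force rose 2.9 → 7.3 N. I'll release and withdraw upward.

```bash
python3 -m inch '[[[0.03,0,0],[0,0,0],-1],[[0,0,0],[0,0,0],-1],[[-0.05,0,0],[0,0,0],0.2],[[0,0,0],[0,0,0],0.2],[[0,0,0],[0,0,0],0.2],[[0,0,0],[0,0,0],0.2],[[0,0,0],[0,0,0],0.2],[[0,0,0],[0,0,0],0.2]]'; python3 - <<'E'
from h import *
snap('wrist','w15.png')
E
```

```text
time: 17.2
position: [555.4, -120.1, 19.1]
eef_rot: [-0.036, 0.706, 0.036, 0.706]
ft_force: [0.3, 0.5, -0.2]
opening: 0.603
```

View pics/w15.png

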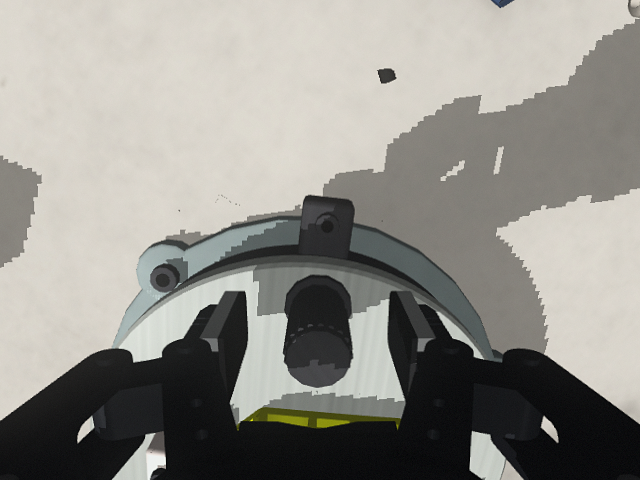

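The wrist view shows the pin free and standing between the open fingers at (318,330). Lifting away.

```bash
python3 -m inch '[[[-0.5,0,0],[0,0,0],0.2],[[-1.5,0,0],[0,0,0],0.2],[[-2.5,0,0],[0,0,0],0.2],[[-3,0,0],[0,0,0],0.2],[[-3,0,0],[0,0,0],0.2],[[-3,0,0],[0,0,0],0.2],[[-3,0,0],[0,0,0],0.2],[[-2,0,0],[0,0,0],0.2],[[0,0,0],[0,0,0],0.2],[[0,0,0],[0,0,0],0.2]]'; python3 - <<'E'
from h import *
np.set_printoptions(precision=1,suppress=True)
s=sensors.get_obs();print(s['position'],s['ft_force'])
c=calib('wrist');im,d=snap('wrist','w16.png')
print('pin top pred',proj(c,(556.6,-120,87)))
C={n:calib(n) for n in('side','scene')}
for n,a in [('side',(190,240)),('scene',(170,230))]:
    im,d=snap(n,n+'16.png');cv2.imwrite('pics/%s16z.png'%n,cv2.resize(im[a[0]:a[0]+150,a[1]:a[1]+200,::-1],None,fx=4,fy=4,interpolation=2))
    print(n,'pin top z=87 pred',proj(C[n],(556.6,-120,87)))
E
```

```text
time: 18.08
position: [556.3, -120.3, 205.7]
eef_rot: [-0.036, 0.705, 0.035, 0.707]
ft_force: [-0.2, -0.3, -1.0]
opening: 0.597
[ 556.3 -120.3  205.7] [-0.2 -0.3 -1. ]
pin top pred [318.7 217.8]
side pin top z=87 pred [282.8 218.9]
scene pin top z=87 pred [310.1 245.9]
```

View pics/w16.png

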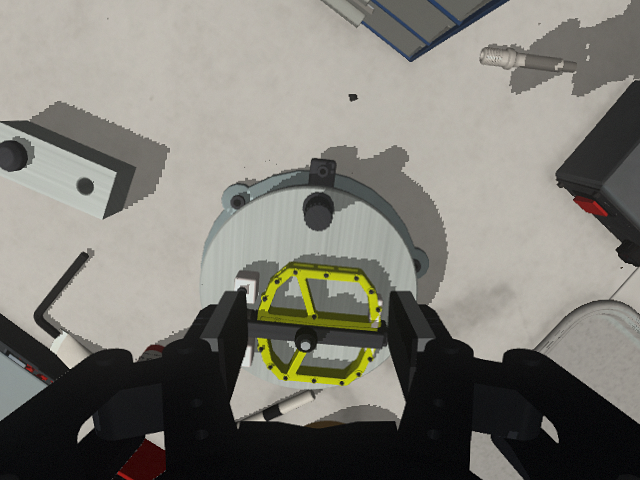

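View pics/side16z.png

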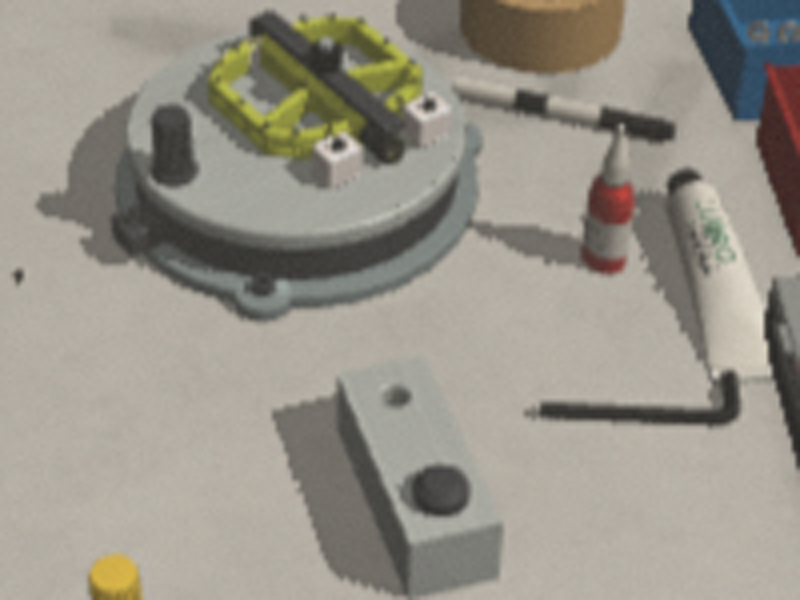

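View pics/scene16z.png

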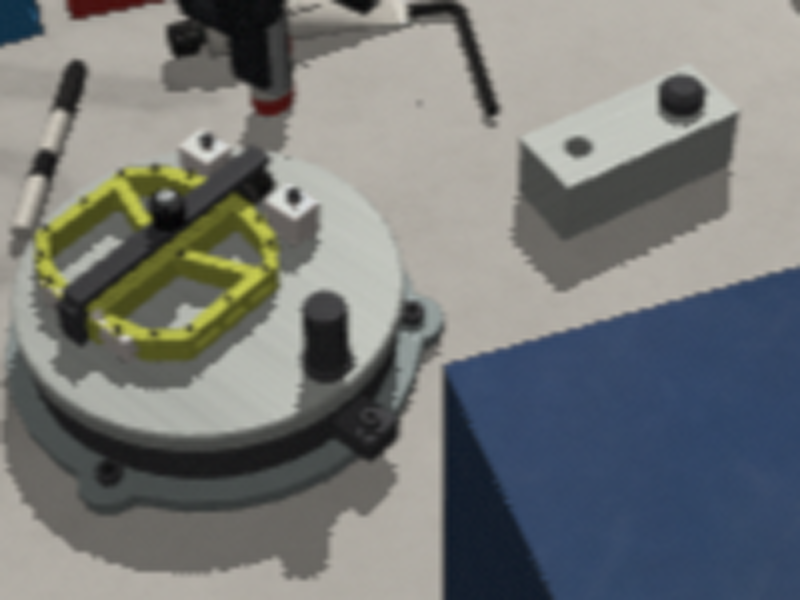

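All views show the pin seated, with its collar flush and its top where a seated pin's should be (z=87). The plug, bottle and spindle haven't moved. Handing in.

```bash
python3 -c "
from station import bot
print(bot.close_job())"
```

```text
the job is handed in; nothing more can be done
None
```

The swivel plate is locked: the index pin is home in the bush, released, and the job is handed in at about 18 s of the 72 s allowed.

**What I did:** I took the index pin from the block and set it through the plate's index hole. I then worked the plate about 0.44 rad clockwise and felt for the bush at about 2–4 N. The pin dropped in in line with the lug, and I lowered it until the collar seated. At that point travel stopped and the force rose to about 7 N. I then let go and withdrew straight up.

**Last checks:**
- **Seating:** the pin stands upright. Its top is within about 1 pixel of where a fully seated pin's should be (87 mm above the bench) in the scene and side cameras. The collar looks flush on the plate.
- **Bystanders:** the plug is still in the block. The bottle and spindle look unmoved by eye; I did not measure them. The gripper touches nothing.

**What disagreed:** the first grasp closed on air just above the pin. The real fingertips sit about 37 mm behind the reported tool point, so I regrasped lower. Nothing was moved by the miss.

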